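# Bring the stamp round to the front of the rotary caddy and hold it there

## Task

A colleague is about to take the rubber stamp out of the rotary desk caddy: turn the caddy gently by the flat handle on top of its post until the stamp stands in line with the pointer on the foot, and hold it still there. Finish with the gripper still gripping the handle; do not let go. Do not touch the things in the caddy or tip the stamp over, and leave the other things on the desk where they are.

Things in the scene. Friction and masses are not known exactly. Their poses are not given: they have to be found in the camera images.
- caddy_foot: fixed dark steel foot of the rotary desk caddy, a low disc 132 mm across and 14 mm high, with a flat tongue that runs out along its own -x (towards the robot, within about 20 degrees) and ends in the upright pointer. Origin at the centre of its underside on the desk; the turning axis is vertical through this origin
- pointer (a point): centre of the round head (18 mm across, 8 mm thick) of the small upright pointer on the foot, 39 mm above the desk just outside the rim of the turntable, 103 mm from the turning axis: it marks the caddy's front
- turntable: grey round tray, 181 mm across, that turns without stops both ways on the foot and stays where left (bearing friction 0.05 N m). Rim 44 mm above the desk; four thin dividers, tops 64 mm above the desk, part it into four equal bays centred on its +x, +y, -x, -y. A 16 mm post in the middle carries the handle. Origin on the turning axis, 16 mm above the desk; z up, x along the handle's length
- handle (a point): centre of the flat black upright handle on top of the post, on the turning axis, 208 mm above the desk: 54 mm long (along the turntable's x), 14 mm thick (its y), 46 mm high (185 to 231 mm above the desk). Pinch it across its thickness from above and twist. To the right of the caddy stands a fixed hole punch, 261 mm high; farther right, at the back, a tower 460 mm high
- stamp: the rubber stamp in one of the bays: wooden block 25 x 62 mm with an upright black knob handle, 70 mm high in all. Origin at the centre of its underside on the floor of the bay (26 mm above the desk), about 53 mm from the turning axis; its top, 96 mm above the desk, is the highest point of the caddy's contents
- memory_stick: USB memory stick lying in another bay, 18 x 66 x 9 mm. Origin at the centre of its underside
- rubber_eraser: eraser lying in another bay, 23 x 58 x 13 mm. Origin at the centre of its underside
- bulldog_clip: black binder clip lying in another bay, 45 x 32 x 17 mm. Origin at the centre of its underside
- binder_clip_l: large black binder clip lying loose on the desk to the left of the caddy, 70 x 50 x 27 mm; leave alone. Origin at the centre of its underside
- marker_b: marker pen lying loose on the desk beyond the caddy, 135 mm long, 17 mm thick; leave alone. Origin at the centre of its underside
Mind the look-alikes: they are no part of the job. There is more than one size of the rubber_eraser; the job needs the larger.

How it is judged (in metres and radians):
On the way, in this order (a step that is already met when the one before it is completed fails the run):
1. the gripper takes hold of the handle (contact force between the fingers and turntable above 2 N and distance between the grasp point and handle below 0.05 m), for 0.2 s.
2. the stamp stands in line with the pointer while the handle is held (all of step 1 and y of stamp in the frame of caddy_foot between -0.011 and 0.011 m and x of stamp in the frame of caddy_foot below -0.03 m), for 0.2 s.
At the end, for the whole second after the job is handed in: The stamp stands within 11 mm sideways of the line from the turning axis to the pointer, the turntable is still (under 0.1 rad/s), the gripper grips the handle (over 2 N), all four things are in the caddy, the stamp upright; large binder clip and marker moved under 30 mm (all of step 2 and angular speed of turntable below 0.1 rad/s and horizontal distance between each of stamp, memory_stick, rubber_eraser, bulldog_clip and turntable below 0.085 m and height (world z) of each of stamp, memory_stick, rubber_eraser, bulldog_clip below 0.045 m and angle between stamp's own z axis and vertical below 0.35 rad and distance of each of binder_clip_l, marker_b from where it was at the start of the episode below 0.03 m); the arm keeps its last pose, push and grip.
It fails at once if a thing in the caddy is touched by the robot (contact force between any of the fingers, the arm and stamp above 0.5 N or contact force between any of the fingers, the arm and memory_stick above 0.5 N or contact force between any of the fingers, the arm and rubber_eraser above 0.5 N or contact force between any of the fingers, the arm and bulldog_clip above 0.5 N).
It fails at once if the stamp tips over, or a thing leaves the caddy (angle between stamp's own z axis and vertical above 0.6 rad or horizontal distance between any of stamp, memory_stick, rubber_eraser, bulldog_clip and turntable above 0.1 m).
It fails at once if the turntable is spun hard (over 3 rad/s) (angular speed of turntable above 3 rad/s).
It fails at once if the large binder clip or the marker is pushed more than 30 mm (distance of any of binder_clip_l, marker_b from where it was at the start of the episode above 0.03 m).
It also fails if it takes over 48 s, if anything falls off the work surface, if the arm or the gripper's body presses on something with over 40 N, if the wrist force passes 120 N, or if a joint passes its speed limit or range.

## Robot

A 6-joint arm with a two-finger parallel gripper is mounted at the origin on a cart in front of the work surface, level with it; the furniture and walls round the work are solid. World frame = base frame: x ahead of the robot, y to its left, z up, the work surface at z = 0. Lengths are in m, angles in degrees, forces in N, time in s.
With the tool pointing down it reaches from about 0.35 to 0.875 m from the base axis. Payload 4.2 kg.
Tool frame: the origin (TCP) lies midway between the tips of the shut fingers; the grasp point (between the pads) lies 19 mm behind it; z points along the fingers, y is the line along which they close (so a half turn about z gives the same grasp; the last joint's range is limited). The gripper opens to 87 mm and grips with 3 to 60 N. Pads are 19 mm wide; open, the fingers measure 117 mm over their backs; the gripper's body (75 mm by 190 mm) begins 51 mm behind the grasp point.
Start: joints at [84.259, 22.042, 0.453, 0, -68.411, -14.817], TCP at [0.219, 0.585, 0.223] pointing down, gripper open.
Joint ranges: [-179.83, 179.83], [-69.29, 118.12], [-61.27, 80.66], [-181.25, 117.63], [-171.15, -9.14], [-177.46, 177.46]. Speed limits (degrees/s): [159.86, 159.86, 180, 180, 180, 180].

## Interface

Orientations are given as a 3x3 rotation matrix whose columns are the frame's x, y, z axes.
In Python, from station import sense, capture, finish_job, silhouettes, landmark_of gives the robot as it stands.
- The arm moves only by the tool step_arm, never from a script. Its arguments are lists of equal length, an entry for each row: "linear": the shift along the tool's x, y, z in mm, a list of three; "delta_rot": the turn, a rotation vector about the tool's x, y, z in rad, a list of three; "grip": the finger opening in mm, from 0 to 87. A call has 1 to 10 rows; each row shifts and turns the commanded pose from where the row before left it, along the tool's axes as they then stand; what a row does not reach is not made up. A row lasts 1/8 s, in which the tool goes at most 62.5 mm and 10.7 degrees, less where a joint would pass 70% of its speed; a pose out of reach is approached as far as the arm can. A call with a gripper value outside its range is refused whole. The fingers move at their own pace and stop on an object; the grip force is fixed at half the most. Time passes only in rows, so rows that do not move let the fingers close. It gives the time, the measured TCP pose, the force, the opening and the grip force at its end, in the units of the state.
- sense(): the state, without advancing time (a new reading comes with each control period).
- capture(name): name is "scene" or "top" or "wrist"; returns a dict with "img" (400x640x3 uint8, red, green, blue), "fx", "fy", "cx", "cy" (pixels), "world_to_cam" (4x4, takes a point from world to camera coordinates); the wrist camera has in their place "mount" (4x4, takes a point from camera to tool coordinates, whose origin is the TCP and whose axes are the flange's). Camera axes: x right, y up, looking along -z (the intrinsics and any distortion apply to the point x, -y, -z); pixel columns grow to the right and rows downward; lengths in m; the calibration is good to about 2 mm. A picture is of the moment at which its call begins: read the wrist's pose just before it. There is no depth.
- finish_job(): hands the job in; it is judged then, once.
Trained networks look in the newest picture that a camera, given by its name, has taken for a name from the list of things; names that differ only in an ending like _2 or _b are one class to them, and where a whole thing is asked for, a point or a joint stands for the part that bears it (a point fixed in the world has none). Each returns a list of dicts, best first, with "score" (0 to 1); they miss things now and then, are a little off and sometimes report something else, mostly with a low value. They report only what shows in the picture. A call takes as long as a camera call. They do not tell look-alikes from the thing itself.
- silhouettes(camera, label): "mask" (400x640 bool, what is visible of it) and "point" ([column, row] in pixels, amid what is visible of it).
- landmark_of(camera, label): "point" ([column, row] in pixels: a listed point, or the origin of a listed thing).
The state is a dict: "time_s": time; "joints": joint angles; "joint_velocities": joint speeds; "effort": joint torques, N m; "tcp_pos": TCP position; "ee_rot": TCP orientation; "wrist_force": force on the tool from outside, world axes, zero at the start; "moment": the same for the moment, N m; "gripper_width": opening from 0.0 (shut) to 1.0 (fully open); "gripper_force": force on a finger pad.
Only numpy, scipy, OpenCV 4.12 (cv2) and the standard library are available. Lean on these libraries where they do the work, as an engineer would, in place of code of your own. Each camera call takes 0.05 s, during which the arm holds its last target. There are 200 camera calls.

## Working session

There is one attempt and no reset: what is moved stays moved. The work goes in short steps, Python scripts to look and compute and a tool call to move; the robot and the scene stay as the last step left them, time stands still between calls to the robot, and variables do not carry over. Pictures are saved under pics/ and viewed, at most 10 in all, crops included, and the job is handed in when it is done.

Besides the shell and the picture viewer there is one more tool, called as name(argument=value, ...), one argument or row to a line, values as JSON. step_arm: Moves the arm, as the interface text tells. Its arguments: {"type":"object","properties":{"linear":{"type":"array"},"delta_rot":{"type":"array"},"grip":{"type":"array"}},"required":["linear","delta_rot","grip"]}

```bash
mkdir -p pics
cat > h.py <<'E'
import numpy as np,cv2
from station import *
def ray(c,px):
    M=np.array(c["world_to_cam"]);R=M[:3,:3];o=-R.T@M[:3,3]
    d=R.T@np.array([(px[0]-c["cx"])/c["fx"],-(px[1]-c["cy"])/c["fy"],-1.]);return o,d
def atz(c,px,z):
    o,d=ray(c,px);return (o+d*(z-o[2])/d[2]).round(4)
E
python3 - <<'E'
from h import *
Z=dict(handle=.208,pointer=.039,caddy_foot=0,turntable=.016,stamp=.026,memory_stick=.026,rubber_eraser=.026,bulldog_clip=.026)
for n in("top","scene"):
    c=capture(n);cv2.imwrite(f"pics/{n}0.png",c["img"][:,:,::-1]);print(n,[k for k in c if k!="img"])
    for l,z in Z.items():
        for r in landmark_of(n,l)[:2]:print(l,round(r["score"],2),np.round(r["point"]),atz(c,r["point"],z))
s=sense();print(s["time_s"],s["ee_rot"])
E
```

```text
top ['fx', 'fy', 'cx', 'cy', 'world_to_cam']
handle 0.95 [380. 193.] [0.3653 0.2645 0.208 ]
pointer 0.44 [352. 256.] [0.2652 0.2988 0.039 ]
turntable 0.61 [367. 204.] [0.3695 0.2654 0.016 ]
stamp 0.64 [392. 205.] [0.3645 0.2158 0.026 ]
stamp 0.64 [367. 206.] [0.3635 0.2665 0.026 ]
memory_stick 0.59 [341. 209.] [0.3594 0.3185 0.026 ]
rubber_eraser 0.74 [277. 222.] [0.3362 0.4448 0.026 ]
rubber_eraser 0.57 [366. 235.] [0.3062 0.27   0.026 ]
bulldog_clip 0.53 [363. 180.] [0.4173 0.2719 0.026 ]
scene ['fx', 'fy', 'cx', 'cy', 'world_to_cam']
handle 0.59 [357. 170.] [0.3602 0.2672 0.208 ]
pointer 0.69 [369. 257.] [0.2636 0.2943 0.039 ]
caddy_foot 0.55 [353. 246.] [0.3684 0.2627 0.    ]
turntable 0.73 [354. 242.] [0.3613 0.2646 0.016 ]
stamp 0.7 [371. 230.] [0.3729 0.2048 0.026 ]
memory_stick 0.54 [337. 244.] [0.362  0.3147 0.026 ]
rubber_eraser 0.69 [297. 277.] [0.2955 0.4611 0.026 ]
rubber_eraser 0.51 [368. 249.] [0.3063 0.2652 0.026 ]
0.9 [[ 9.36298829e-01 -3.51204360e-01 -2.48196201e-05]
 [-3.51204359e-01 -9.36298829e-01  3.91217268e-05]
 [-3.69783022e-05 -2.79128683e-05 -9.99999999e-01]]
```

View pics/top0.png

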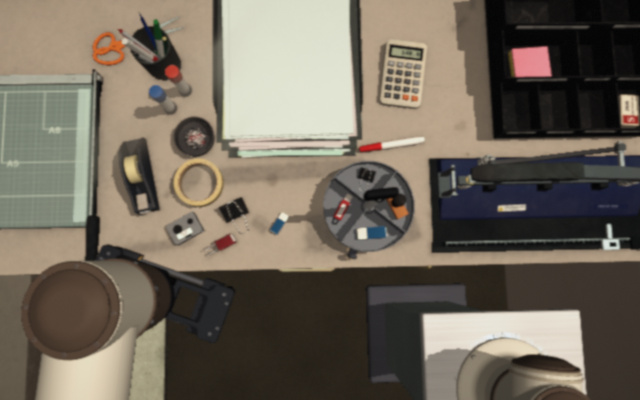

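View pics/scene0.png

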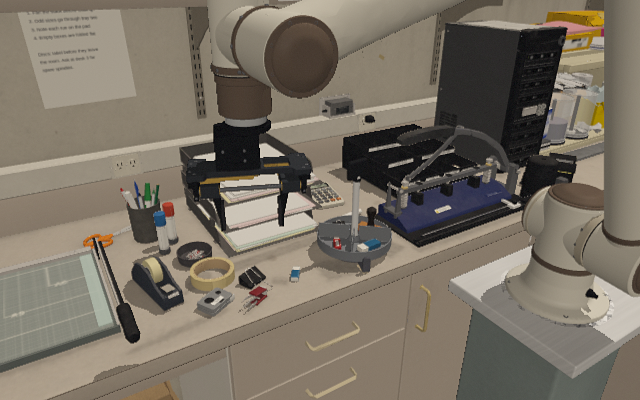

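The top view shows the caddy axis near (378,195), with the handle lying roughly along world y and pointing at the stamp at (398,205). The pointer is at (352,256), so a clockwise turn of about 110° is needed. The scene view agrees. I'll raise the arm and go above the handle.

step_arm(
  linear=[
    [0,0,-55],
    [0,0,-55],
    [36,35,0],
    [36,35,0],
    [36,36,0],
    [36,36,0],
    [36,36,0],
    [35,35,0],
    [35,35,0],
    [0,0,0],
  ],
  delta_rot=[
    [0,0,0],
    [0,0,0],
    [0,0,0],
    [0,0,0],
    [0,0,0],
    [0,0,0],
    [0,0,0],
    [0,0,0],
    [0,0,0],
    [0,0,0],
  ],
  grip=[87,87,87,87,87,87,87,87,87,87],
)

```text
time_s: 2.15
tcp_pos: [0.3671, 0.2628, 0.3332]
ee_rot: [[0.935, -0.355, 0.001], [-0.355, -0.935, 0.001], [0.0, -0.001, -1.0]]
wrist_force: [-0.7, 0.0, 0.3]
gripper_width: 0.998
gripper_force: 0.0
```

step_arm(
  linear=[
    [0,0,0],
    [0,0,0],
    [0,0,0],
    [0,0,0],
    [0,0,0],
    [0,0,0],
    [0,0,0],
    [0,0,0],
    [0,0,0],
  ],
  delta_rot=[
    [0,0,0.17],
    [0,0,0.17],
    [0,0,0.17],
    [0,0,0.17],
    [0,0,0.17],
    [0,0,0.17],
    [0,0,0.17],
    [0,0,0],
    [0,0,0],
  ],
  grip=[87,87,87,87,87,87,87,87,87],
)

```text
time_s: 3.28
tcp_pos: [0.3663, 0.2656, 0.3325]
ee_rot: [[0.025, -1.0, -0.0], [-1.0, -0.025, 0.0], [-0.0, 0.0, -1.0]]
wrist_force: [-0.5, -0.1, -0.6]
gripper_width: 0.997
gripper_force: 0.0
```

```bash
cat >> h.py <<'E'
def wcap():
    s=sense();c=capture("wrist");T=np.eye(4);T[:3,:3]=s["ee_rot"];T[:3,3]=s["tcp_pos"]
    c["world_to_cam"]=np.linalg.inv(T@np.array(c["mount"]));return s,c
E
python3 - <<'E'
from h import *
s,c=wcap();cv2.imwrite("pics/w1.png",c["img"][:,:,::-1])
print(s["time_s"],s["tcp_pos"],np.round(s["joints"],1),np.round(s["ee_rot"],3))
for l,z in dict(handle=.208,pointer=.039,caddy_foot=0,turntable=.016,stamp=.026).items():
    for r in landmark_of("wrist",l)[:2]:print(l,round(r["score"],2),np.round(r["point"]),atz(c,r["point"],z))
for r in silhouettes("wrist","handle")[:1]:
    pts=np.argwhere(r["mask"])[:,::-1];print(r["score"],cv2.minAreaRect(pts.astype(np.float32)))
E
```

```text
3.275 [0.36628392 0.26564039 0.33251988] [ 56.6   1.1 -10.8  -0.  -78.2 -55.2] [[ 0.025 -1.    -0.   ]
 [-1.    -0.025  0.   ]
 [-0.     0.    -1.   ]]
handle 0.94 [329. 195.] [0.3588 0.2652 0.208 ]
pointer 0.67 [385. 187.] [0.2628 0.2976 0.039 ]
turntable 0.97 [321. 161.] [0.3673 0.2616 0.016 ]
stamp 0.84 [322. 130.] [0.3668 0.2115 0.026 ]
stamp 0.16 [324. 195.] [0.361  0.3171 0.026 ]
0.91 ((323.691162109375, 162.48529052734375), (113.36056518554688, 114.56105041503906), 59.03623962402344)
```

View pics/w1.png

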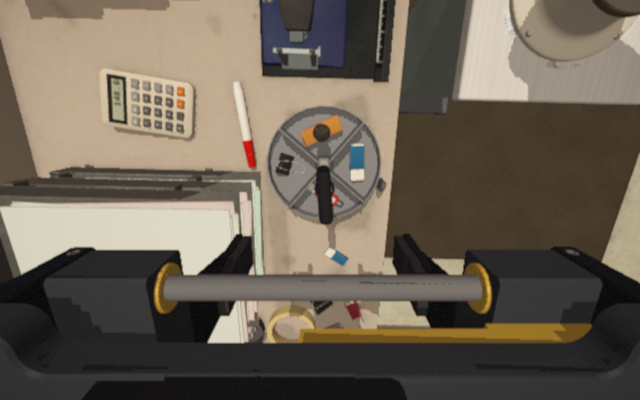

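The wrist view shows the turntable centred near (324,162), the handle pointing down the image from (323,170) to (326,222), the stamp knob at (321,131) and the pointer at (381,184). The handle lies between the fingers. I'll triangulate it with all three cameras.

Run:
```python
from h import *
s,w=wcap();C={"wrist":w,"top":capture("top"),"scene":capture("scene")}
P={}
for l in("handle","pointer","turntable","stamp"):
    A=np.zeros((3,3));b=np.zeros(3)
    for n,c in C.items():
        r=landmark_of(n,l)
        if not r or r[0]["score"]<.4: continue
        o,d=ray(c,r[0]["point"]);d/=np.linalg.norm(d);Q=np.eye(3)-np.outer(d,d);A+=Q;b+=Q@o
        print(l,n,atz(c,r[0]["point"],dict(handle=.208,pointer=.039,turntable=.016,stamp=.026)[l]))
    print(l,np.linalg.solve(A,b).round(4))
# tray rim circle in wrist (z=.044) and handle mask ends
for n in("wrist","top"):
    m=silhouettes(n,"turntable")[0]["mask"].astype(np.uint8)
    k=max(cv2.findContours(m,0,1)[0],key=cv2.contourArea)[:,0]
    q=cv2.convexHull(np.array([atz(C[n],p,.044)[:2] for p in k],np.float32))
    print(n,cv2.minEnclosingCircle(q))
# black handle pixels in wrist
g=w["img"].max(2)[165:228,310:340];ys,xs=np.where(g<35)
q=np.array([atz(w,(x+310,y+165),.231)[:2] for x,y in zip(xs,ys)],np.float32)
print(len(q),cv2.fitLine(q,2,0,.01,.01).ravel(),q.min(0),q.max(0))
```

```text
handle wrist [0.3628 0.2629 0.208 ]
handle scene [0.3716 0.2548 0.208 ]
handle [0.3628 0.2615 0.2125]
pointer wrist [0.2609 0.2978 0.039 ]
pointer scene [0.2645 0.2997 0.039 ]
pointer [0.2623 0.2991 0.0398]
turntable wrist [0.363  0.2653 0.016 ]
turntable scene [0.3649 0.2596 0.016 ]
turntable [0.3621 0.2636 0.019 ]
stamp wrist [0.3668 0.2046 0.026 ]
stamp scene [0.3711 0.2114 0.026 ]
stamp [0.3694 0.2077 0.0252]
wrist ((0.3652554154396057, 0.26984742283821106), 0.09513422101736069)
top ((0.3967999815940857, 0.31174999475479126), 0.06727411597967148)
383 [ 0.09126067 -0.995827    0.36433184  0.25765744] [0.356  0.2319] [0.3721 0.2872]
```

step_arm(
  linear=[
    [1.6,2.3,0],
    [0,0,35],
    [0,0,35],
    [0,0,35],
    [0,0,33],
    [0,0,0],
    [0,0,0],
  ],
  delta_rot=[
    [0,0,-0.06],
    [0,0,0],
    [0,0,0],
    [0,0,0],
    [0,0,0],
    [0,0,0],
    [0,0,0],
  ],
  grip=[87,87,87,87,87,87,87],
)

```text
time_s: 5.35
tcp_pos: [0.3649, 0.2643, 0.1959]
ee_rot: [[0.082, -0.997, 0.002], [-0.997, -0.082, 0.001], [-0.001, -0.002, -1.0]]
wrist_force: [0.1, -0.4, 1.3]
gripper_width: 0.999
gripper_force: 0.0
```

step_arm(
  linear=[
    [0,0,0],
    [0,0,0],
    [0,0,0],
    [0,0,0],
    [0,0,0],
    [0,0,0],
  ],
  delta_rot=[
    [0,0,0],
    [0,0,0],
    [0,0,0],
    [0,0,0],
    [0,0,0],
    [0,0,0],
  ],
  grip=[50,30,20,10,0,0],
)

```text
time_s: 6.1
tcp_pos: [0.3642, 0.2635, 0.1945]
ee_rot: [[0.082, -0.997, -0.0], [-0.997, -0.082, -0.0], [0.0, 0.0, -1.0]]
wrist_force: [-0.1, 0.8, 0.5]
gripper_width: 0.4
gripper_force: 0.0
```

step_arm(
  linear=[
    [0,0,0],
    [0,0,0],
    [0,0,0],
    [0,0,0],
    [0,0,0],
    [0,0,0],
    [0,0,0],
    [0,0,0],
  ],
  delta_rot=[
    [0,0,0],
    [0,0,0],
    [0,0,0],
    [0,0,0],
    [0,0,0],
    [0,0,0],
    [0,0,0],
    [0,0,0],
  ],
  grip=[0,0,0,0,0,0,0,0],
)

```text
time_s: 7.1
tcp_pos: [0.3647, 0.2636, 0.1946]
ee_rot: [[0.082, -0.997, 0.001], [-0.997, -0.082, 0.0], [-0.0, -0.001, -1.0]]
wrist_force: [5.7, -1.7, -2.0]
gripper_width: 0.158
gripper_force: 30.0
```

Run:
```python
from h import *
s,w=wcap();cv2.imwrite("pics/w2.png",w["img"][:,:,::-1]);print(s["gripper_width"],s["gripper_force"],s["wrist_force"],s["moment"],np.round(s["joints"],1))
C={"wrist":w,"scene":capture("scene"),"top":capture("top")}
for l,z in dict(pointer=.039,turntable=.016,stamp=.026).items():
  for n,c in C.items():
    for r in landmark_of(n,l)[:2]:print(l,n,round(r["score"],2),np.round(r["point"]),atz(c,r["point"],z))
```

```text
0.15814368439686433 29.980439501814544 [ 5.70114769 -1.70268211 -2.03152707] [-0.1235173  -1.46974187  0.02287755] [ 56.7   6.2 -25.4   0.  -58.3 -52. ]
pointer wrist 0.46 [405. 223.] [0.2639 0.299  0.039 ]
pointer scene 0.58 [369. 256.] [0.2657 0.2939 0.039 ]
turntable wrist 0.74 [324. 186.] [0.3617 0.2675 0.016 ]
turntable scene 0.56 [353. 242.] [0.3663 0.2657 0.016 ]
stamp wrist 0.59 [322. 138.] [0.3688 0.2102 0.026 ]
stamp scene 0.7 [370. 231.] [0.3732 0.2101 0.026 ]
```

View pics/w2.png

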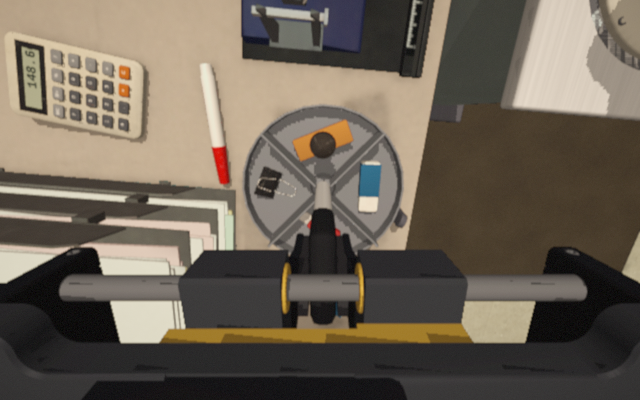

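Gripped on the handle at 13.7 mm and 30 N. The picture shows the stamp knob at (322,145) straight ahead of the handle and the pointer at (400,217). I'll turn clockwise gently, most of the 113°.

step_arm(
  linear=[
    [0,0,0],
    [0,0,0],
    [0,0,0],
    [0,0,0],
    [0,0,0],
    [0,0,0],
    [0,0,0],
    [0,0,0],
    [0,0,0],
    [0,0,0],
  ],
  delta_rot=[
    [0,0,0.05],
    [0,0,0.1],
    [0,0,0.1],
    [0,0,0.1],
    [0,0,0.1],
    [0,0,0.1],
    [0,0,0.1],
    [0,0,0.1],
    [0,0,0.1],
    [0,0,0.1],
  ],
  grip=[0,0,0,0,0,0,0,0,0,0],
)

```text
time_s: 8.95
tcp_pos: [0.3638, 0.264, 0.1946]
ee_rot: [[-0.765, -0.644, -0.001], [-0.644, 0.765, 0.001], [-0.0, 0.001, -1.0]]
wrist_force: [0.3, 1.7, 0.0]
gripper_width: 0.163
gripper_force: 30.0
```

step_arm(
  linear=[
    [0,0,0],
    [0,0,0],
    [0,0,0],
    [0,0,0],
    [0,0,0],
    [0,0,0],
    [0,0,0],
    [0,0,0],
    [0,0,0],
    [0,0,0],
  ],
  delta_rot=[
    [0,0,0.1],
    [0,0,0.1],
    [0,0,0.1],
    [0,0,0.1],
    [0,0,0.1],
    [0,0,0.1],
    [0,0,0.1],
    [0,0,0.1],
    [0,0,0.05],
    [0,0,0],
  ],
  grip=[0,0,0,0,0,0,0,0,0,0],
)

```text
time_s: 10.2
tcp_pos: [0.3636, 0.2648, 0.1946]
ee_rot: [[-0.989, 0.146, -0.001], [0.146, 0.989, 0.003], [0.001, 0.003, -1.0]]
wrist_force: [-1.9, 5.7, -0.8]
gripper_width: 0.159
gripper_force: 30.0
```

```bash
cat > m.py <<'E'
from h import *
import sys
s,w=wcap();cv2.imwrite(sys.argv[1],w["img"][:,:,::-1]);print(s["time_s"],s["gripper_force"],s["wrist_force"],s["moment"],np.round(s["joints"],1))
R=np.array(s["ee_rot"]);print("toolx bearing",np.degrees(np.arctan2(R[1,0],R[0,0])))
C={"wrist":w,"scene":capture("scene"),"top":capture("top")};A=np.array([.3645,.264])
for l,z in dict(pointer=.039,stamp=.026).items():
  for n,c in C.items():
    for r in landmark_of(n,l)[:2]:
      p=atz(c,r["point"],z)[:2];d=p-A;print(l,n,round(r["score"],2),np.round(r["point"]),p,np.degrees(np.arctan2(d[1],d[0])).round(1),np.hypot(*d).round(3))
E
python3 m.py pics/w3.png
```

```text
10.2 29.974496972852194 [-1.92268907  5.68735015 -0.84232546] [ 1.43292184  0.5918786  -0.01782786] [ 5.680e+01  6.200e+00 -2.540e+01 -1.000e-01 -5.830e+01 -1.551e+02]
toolx bearing 171.5955881162743
pointer wrist 0.7 [345.  92.] [0.2661 0.3021] 158.8 0.106
pointer scene 0.67 [368. 259.] [0.2563 0.3032] 160.1 0.115
stamp wrist 0.84 [321. 138.] [0.3105 0.2707] 172.9 0.054
stamp scene 0.96 [364. 246.] [0.3221 0.2639] -179.9 0.042
```

View pics/w3.png

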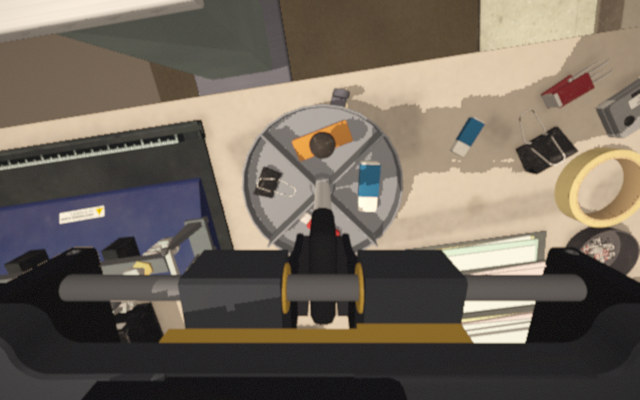

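The stamp knob is at (322,145) and the pointer head at (341,96), so about 11° more is needed.

step_arm(
  linear=[
    [0,0,0],
    [0,0,0],
    [0,0,0],
    [0,0,0],
    [0,0,0],
    [0,0,0],
    [0,0,0],
  ],
  delta_rot=[
    [0,0,0.05],
    [0,0,0.05],
    [0,0,0.05],
    [0,0,0.04],
    [0,0,0],
    [0,0,0],
    [0,0,0],
  ],
  grip=[0,0,0,0,0,0,0],
)

```text
time_s: 11.52
tcp_pos: [0.3637, 0.265, 0.1946]
ee_rot: [[-0.944, 0.33, -0.001], [0.33, 0.944, 0.003], [0.002, 0.003, -1.0]]
wrist_force: [-3.6, 5.9, -1.6]
gripper_width: 0.158
gripper_force: 30.0
```

```bash
python3 m.py pics/w4.png
```

```text
11.525 29.976153176653497 [-3.59595759  5.88490592 -1.63800605] [ 1.56318939  0.57060988 -0.0516565 ] [ 5.68e+01  6.20e+00 -2.54e+01 -1.00e-01 -5.83e+01 -1.66e+02]
toolx bearing 160.72793004651524
pointer wrist 0.84 [326.  90.] [0.2674 0.302 ] 158.6 0.104
pointer scene 0.68 [368. 258.] [0.262  0.3002] 160.5 0.109
stamp wrist 0.64 [320. 139.] [0.3129 0.2795] 163.3 0.054
stamp scene 0.59 [360. 250.] [0.3121 0.2825] 160.6 0.056
```

View pics/w4.png

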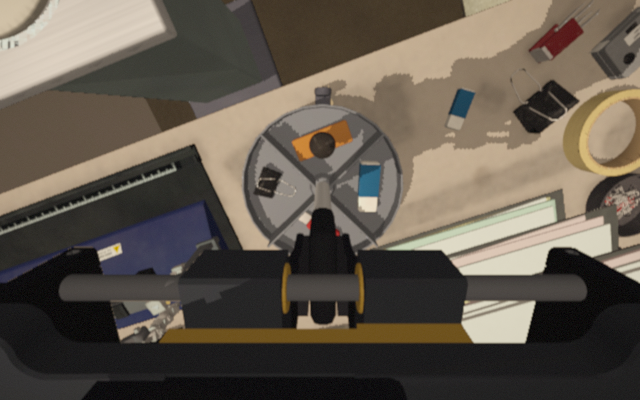

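The pointer (323,93), stamp (322,143) and post (323,185) are in one line, and the turntable is still and gripped. I'm handing it in.

```bash
python3 -c "
from station import *
print(finish_job())"
```

```text
the job is handed in; nothing more can be done
None
```

I turned the caddy about 113° clockwise until the stamp lined up with the pointer, within about 3 mm by my camera measurements. I handed the job in at about 11.7 s with the gripper still holding the handle at 30 N; no verdict came back.

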